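Press the magnifier barrel into its V-cradle

ROBOT

A 6-joint arm with a two-finger parallel gripper is mounted at the origin on the work surface. World frame = base frame: x ahead of the robot, y to its left, z up, the work surface at z = 0. Lengths are in mm, angles in degrees, forces in N, time in s.
With the tool pointing down it reaches from about 350 to 975 mm from the base axis. Payload 17.4 kg.
Tool frame: the origin (TCP) lies midway between the tips of the shut fingers; the grasp point (between the pads) lies 19 mm behind it (robot.grip_depth is the distance from the TCP to the grasp point, in mm); z points along the fingers, y is the direction in which the jaws open and shut (so a half turn about z gives the same grasp; the last joint's range is limited). The gripper opens to 85 mm and grips with 20 to 120 N. Pads are 22 mm wide; open, the fingers measure 114 mm over their backs; the gripper's body (76 mm by 85 mm) begins 54 mm behind the grasp point. The pads swing forward as they close: fully open they stand 13 mm farther back than shut.
Start: joints at [63.495, 6.646, 82.598, -0, 90.757, -2.166], TCP at [278.202, 615.009, 231.303] pointing down, gripper open.
Joint ranges: [-162.19, 162.19], [-47.58, 125.68], [4.15, 143.07], [-65.23, 245.23], [0.69, 171.88], [-170.13, 170.13]. Speed limits (degrees/s): [108.29, 108.29, 127.2, 180, 180, 180].

INTERFACE

Orientations are given as [roll, pitch, yaw] about the fixed x, y, z axes, in that order (R = Rz(yaw) Ry(pitch) Rx(roll)).
In Python, from plant import robot, vision gives the robot as it stands.
- The arm moves only by the tool arm_command, never from a script. Its argument "rows" is a list of rows, each a list of 3 entries, a list of its own where there are three numbers: the turn, a rotation vector about the tool's x, y, z in degrees, then the shift along the tool's x, y, z in cm, then the finger opening in cm, from 0 to 8.54. A call has 1 to 20 rows; each row shifts and turns the pose as measured when the row begins, along the tool's axes as they then stand; what a row does not reach is not made up. A row lasts 1/8 s, in which the tool goes at most 62.5 mm and 10.7 degrees, less where a joint would pass 70% of its speed; a pose out of reach is approached as far as the arm can. A call with a gripper value outside its range is refused whole. The fingers move at their own pace and stop on an object; "force" is the grip in N (left out, the last holds). Time passes only in rows, so rows that do not move let the fingers close. It gives the time, the measured TCP pose, the force and the opening at its end, in the units of the state.
- robot.get_obs(): the state, without advancing time (a new reading comes with each control period).
- vision.camera(name): name is "scene" or "top" or "wrist"; returns a dict with "pixels" (384x512x3 uint8, red, green, blue), "fx", "fy", "cx", "cy" (pixels), "dist_coeffs" ([k1, k2, p1, p2, k3] as OpenCV has them; the pictures are not rectified), "origin" and "rotation" of the camera in the world; the wrist camera has in their place "T_tool_cam" (4x4, takes a point from camera to tool coordinates, whose origin is the TCP and whose axes are the flange's). Camera axes: x right, y up, looking along -z (the intrinsics and any distortion apply to the point x, -y, -z); pixel columns grow to the right and rows downward; lengths in mm; the calibration is good to about 2 mm. A picture is of the moment at which its call begins: read the wrist's pose just before it. There is no depth.
- robot.finish_job(): hands the job in, once; it reports no verdict.
The state is a dict: "t": time; "joints": joint angles; "joint_vel": joint speeds; "tau": joint torques, N m; "position": TCP position; "tcp_rot": TCP orientation; "contact_force": force on the tool from outside, world axes, zero at the start; "moment": the same for the moment, N m; "gripper_width": finger opening in mm.
Only numpy, scipy, OpenCV 4.12 (cv2) and the standard library are available. Lean on these libraries where they do the work, as an engineer would, in place of code of your own. Each camera call takes 0.05 s, during which the arm holds its last target. There are 200 camera calls.

TASK

Lift the wooden lid off the round white canister by its knob and set it down flat on the table, then take out the mint-green magnifier barrel and lay it lengthwise in the V-cradle, centred across both saddles. Finish while still holding it: keep it pressed firmly, but without brute force, down onto both slanted pink pads so that the adhesive can take. Drop neither lid nor barrel, and leave the glue bottle, phone, scissors and stylus where they are.

Things in the scene. Friction and masses are not known exactly. Their poses are not given: they have to be found in the camera images.
- canister: Round white open canister, fixed to the table: outside diameter 176, height 80, wall 3, floor 5 thick. Origin: centre of its underside, on the table. The barrel inside lies along the canister's x axis (to about 2 degrees) with its centre 45 above the table, on two low grey end rests (they support it 29 to 52 either side of the middle; between them the floor is free, so fingers can straddle the barrel's middle).
- lid_knob (a point): Grip point of the loose round wooden lid (180 g): the middle of the dark knob head on the lid's axis, head diameter 26 and 21 high (from 10 below to 12 above this point), on a thinner stem 16 across. The lid plate is 184 across and 6 thick, its top 25 below this point; below it is a plug 160 across and 7 thick that sits loosely in the canister's mouth; the lid's underside is 38 below this point, so when it lies on the table this point is 38 above it. z axis is up.
- barrel_center (a point): Centre of the mint-green magnifier barrel: a cylinder of diameter 40, length 120, about 160 g, black band and lens at both ends, same either way round. Its long axis is its x axis. At the start it lies inside the closed canister.
- cradle_seat (a point): Seat of the fixed V-cradle: where the barrel's centre is when it is fully seated, 55 above the table. The V runs along this frame's x axis; y is across it, z up. The cradle is an aluminium base plate 130 (x) by 90 (y) by 12 high carrying two rigid saddles, each 22 thick, centred 45 either side of this point along x, 76 wide in y, 52 high. The middle 68 between the saddles is free down to the base plate (43 below this point), so fingers that hold the barrel's middle fit there.
- pad_left: The rigid pink pad faces on the +y flank of the cradle's V, one in each saddle, sloping 45 degrees; the barrel touches them 14 below and 14 to the +y side of its axis. Origin on the table under the cradle's centre, axes as the cradle's.
- pad_right: The same on the -y flank. A firm press on the pads is a downward push of some 15 to 25 N in all, shared by both flanks: a hand that is slightly off to one side loads only one of them.
- glue_center (a point): Middle of a white glue bottle with mint cap, standing, diameter 40, 110 high (bystander).
- phone: Black phone lying flat, 150 (x) by 74 (y) by 10; origin at the centre of its underside (bystander).
- scissors: Scissors with black handles lying along x, about 145 by 65 by 8; origin under the pivot, about the middle (bystander).
- stylus: Mint craft stylus lying along x, 127 by 9 by 9; origin at the middle of the handle's underside (bystander).

How it is judged:
By the outcome, as a careful person would: the job done as asked, in the order asked, and still so for the second after the job is handed in, while the arm keeps its last pose, push and grip.
It also fails if it takes over 69 s, if anything falls off the work surface, if the arm or the gripper's body presses on something with over 40 N, if the wrist force passes 120 N, or if a joint passes its speed limit or range.

## Working session

There is one attempt and no reset: what is moved stays moved. The work goes in short steps, Python scripts to look and compute and a tool call to move; the robot and the scene stay as the last step left them, time stands still between calls to the robot, and variables do not carry over. Pictures are saved under pics/ and viewed, about 8 in all and at most 12, crops included, and the job is handed in when it is done.

Besides the shell and the picture viewer there is one more tool, called after "Request:" in YAML: its name, and indented under it one key for each argument. arm_command: Moves the arm, as the interface text tells. Its arguments: {"type":"object","properties":{"rows":{"type":"array","items":{"type":"array"}},"force":{"type":"number"}},"required":["rows"]}

```bash
mkdir -p pics; cat > h.py <<'E'
import numpy as np, cv2, json
from plant import robot, vision
def snap(name, fn):
    o=robot.get_obs(); c=vision.camera(name)
    cv2.imwrite('pics/'+fn, c['pixels'][:,:,::-1])
    c=dict(c); c['obs']=o
    return c
def Rrpy(r):
    from scipy.spatial.transform import Rotation as R
    return R.from_euler('xyz',r,degrees=True).as_matrix()
def campose(c):
    if 'origin' in c: return np.array(c['origin'],float),np.array(c['rotation'],float)
    T=np.array(c['T_tool_cam']); R=Rrpy(c['obs']['tcp_rot']); p=np.array(c['obs']['position'])
    return p+R@T[:3,3], R@T[:3,:3]
def ray(c,uv,z):
    K=np.array([[c['fx'],0,c['cx']],[0,c['fy'],c['cy']],[0,0,1.]])
    x,y=cv2.undistortPoints(np.array([[uv]],float),K,np.array(c['dist_coeffs'],float))[0,0]
    o,R=campose(c); d=R@np.array([x,-y,-1.])
    return o+d*(z-o[2])/d[2]
def proj(c,P):
    o,R=campose(c); q=(np.array(P,float).reshape(-1,3)-o)@R; q=q*[1,-1,-1]
    K=np.array([[c['fx'],0,c['cx']],[0,c['fy'],c['cy']],[0,0,1.]])
    return cv2.projectPoints(q,np.zeros(3),np.zeros(3),K,np.array(c['dist_coeffs'],float))[0].reshape(-1,2)
def save(c,fn):
    import pickle; pickle.dump(c,open(fn,'wb'))
def load(fn):
    import pickle; return pickle.load(open(fn,'rb'))
E
python3 - <<'E'
from h import *
for n in ('top','scene'):
    c=snap(n,n+'0.png'); save(c,n+'0.pkl'); print(n,c['origin'],c['fx'],c['dist_coeffs']); print(np.round(c['rotation'],2))
print(c['obs'])
a=cv2.imread('pics/top0.png'); cv2.imwrite('pics/top0b.png',cv2.resize(a,(800,600),interpolation=cv2.INTER_CUBIC))
E
```

```text
top [ 516.7991633    16.27071274 1388.44185966] 473.7056346541547 [-0.11413265  0.          0.          0.          0.        ]
[  6.05  -1.27 -90.1 ]
scene [1210.64380209 -221.41004938  573.91935636] 349.4404751642969 [-0.08484231  0.          0.          0.          0.        ]
[ 5.020e+01 -5.000e-02  6.929e+01]
{'t': 0.05, 'joints': array([ 6.34948957e+01,  6.67345030e+00,  8.26378674e+01, -2.66496677e-04,
        9.07576249e+01, -2.16780898e+00]), 'joint_vel': array([ 0.0739851 , -0.00834289, -0.12195894,  0.02198699,  0.04306452,
       -0.03338303]), 'tau': array([ 2.20366586e-03, -7.34359932e+01, -6.34434342e+01, -3.02625858e-05,
        5.45905408e-03,  1.17150790e-05]), 'position': array([278.10944323, 614.81313861, 230.54712699]), 'tcp_rot': array([-1.79931097e+02, -2.34156071e-03,  1.55662700e+02]), 'contact_force': array([ 0.18698274, -0.09905279, -0.16858878]), 'moment': array([-0.04520661, -0.00395202, -0.04250178]), 'gripper_width': 85.42331055245529}
```

View pics/top0b.png

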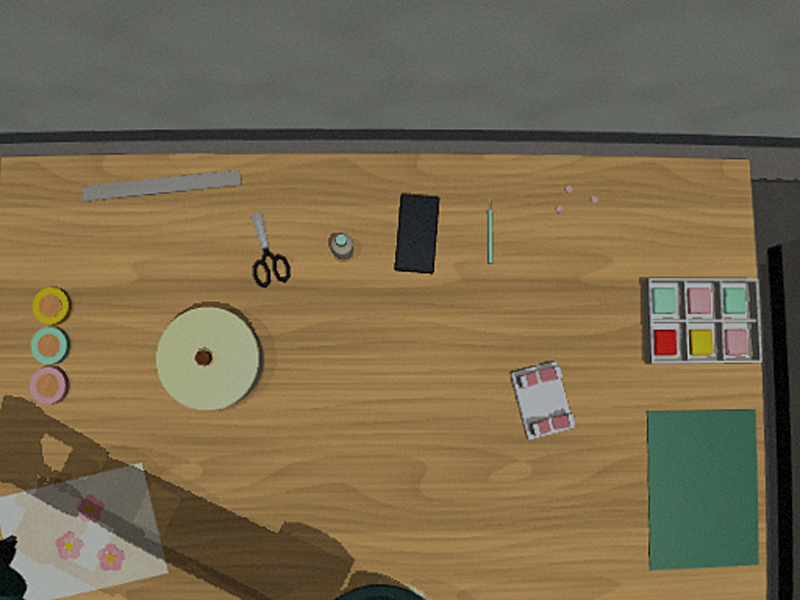

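View pics/scene0.png

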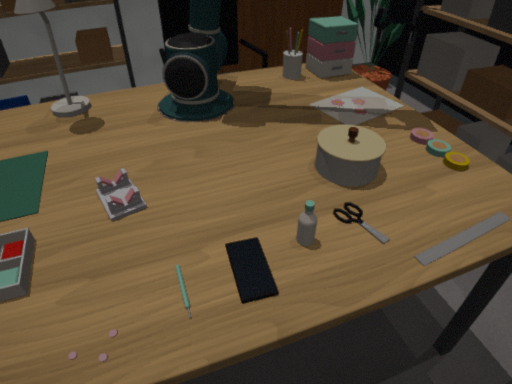

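The top view (800x600 scale) shows the knob at (203,357) and cradle corners at (511,373), (555,362), (574,430), (529,439). The bystanders are at the far side of the table, and the middle and near right are clear.

```bash
sed -i "s/np.array(c\['rotation'\],float)$/Rrpy(c['rotation'])/" h.py
python3 - <<'E'
from h import *
c=load('top0.pkl'); s=load('scene0.pkl'); k=.64
f=lambda u,v,z: ray(c,(u*k,v*k),z).round(0)
print('knob',f(203,357,117)); print('lidrim', f(156,357,80),f(262,357,80),f(208,306,80),f(208,410,80))
for u,v in [(511,373),(555,362),(574,430),(529,439)]: print('cr',f(u,v,12))
print('glue',f(341,240,110)); print('scis',f(265,265,0),'phone',f(417,233,10))
print('scene knob',ray(s,(353,133),115).round(0)); print('scene proj of top knob', proj(s,f(203,357,115)))
print('limit', f(0,450,0), f(400,560,0), f(250,500,0))
o=robot.get_obs(); w=snap('wrist','w0.png'); print(w['T_tool_cam'],w['fx'])
E
```

```text
knob [552. 301. 117.]
lidrim [552. 394.  80.] [553. 205.  80.] [643. 302.  80.] [460. 299.  80.]
cr [ 525. -249.   12.]
cr [ 545. -333.   12.]
cr [ 418. -367.   12.]
cr [ 402. -281.   12.]
glue [757.  65. 110.]
scis [729. 213.   0.] phone [789. -75.  10.]
scene knob [562. 296. 115.]
scene proj of top knob [[352.53533334 130.82469716]]
limit [376. 717.   0.] [180. -41.   0.] [291. 236.   0.]
[[ 6.12971852e-04  9.53544369e-01  3.01251990e-01  7.73025955e+01]
 [ 9.99999800e-01 -6.31017935e-04 -3.74043375e-05 -1.25373170e+00]
 [ 1.54428713e-04  3.01251953e-01 -9.53544565e-01 -1.42981905e+02]
 [ 0.00000000e+00  0.00000000e+00  0.00000000e+00  1.00000000e+00]] 315.77014066539346
```

Request:
arm_command:
  rows:
    - [[0,0,0],[-3.8,-1.73,0],8.5]
    - [[0,0,0],[-3.8,-1.73,0],8.5]
    - [[0,0,0],[-3.8,-1.73,0],8.5]
    - [[0,0,0],[-3.8,-1.73,0],8.5]
    - [[0,0,0],[-3.8,-1.73,0],8.5]
    - [[0,0,0],[-3.8,-1.73,0],8.5]
    - [[0,0,0],[-3.8,-1.73,0],8.5]
    - [[0,0,0],[-3.8,-1.73,0],8.5]
    - [[0,0,0],[-3.8,-1.73,0],8.5]
    - [[0,0,0],[-3.8,-1.73,0],8.5]
    - [[0,0,0],[0,0,0],8.5]
  force: 40

```text
t: 1.52
position: [560.4, 290.1, 227.5]
tcp_rot: [-179.7, -0.1, 155.8]
contact_force: [-0.7, 0.1, 0.2]
gripper_width: 84.7
```

```bash
cat >> h.py <<'E'
def delta(o,P):
    "tool-axis shift in cm from obs pose to world point P for TCP"
    return (Rrpy(o['tcp_rot']).T@(np.array(P,float)-o['position'])/10).round(2)
E
python3 - <<'E'
from h import *
w=snap('wrist','w1.png'); save(w,'w1.pkl'); o=w['obs']; print(o['t'],o['position'],o['tcp_rot'],o['gripper_width'])
print(proj(w,[552,301,111]),delta(o,[552,301,160]))
E
```

```text
1.525 [560.39193976 290.13154905 227.5397462 ] [-1.79701020e+02 -9.60603244e-02  1.55753332e+02] 84.67436039306178
[[266.53489797 173.84899796]] [1.2  0.68 6.75]
```

View pics/w1.png

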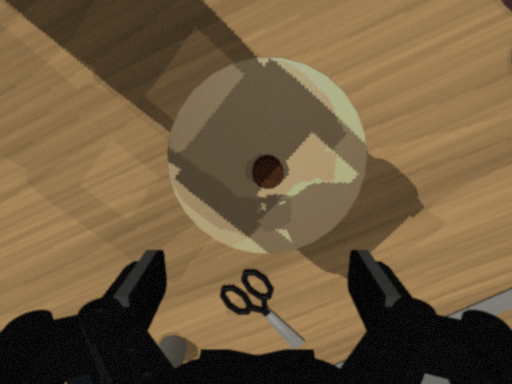

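The wrist picture shows the knob at (267,171), 3 px from its predicted place at (266.5,173.8). The estimate holds, so I'll descend over it.

Request:
arm_command:
  rows:
    - [[0,0,0],[0.4,0.2,2],8.5]
    - [[0,0,0],[0.4,0.2,2],8.5]
    - [[0,0,0],[0.4,0.2,2],8.5]
    - [[0,0,0],[0,0,2],8.5]
    - [[0,0,0],[0,0,2],8.5]
    - [[0,0,0],[0,0,1],8.5]
    - [[0,0,0],[0,0,0.5],8.5]
    - [[0,0,0],[0,0,0],8.5]

```text
t: 2.58
position: [547.3, 303.9, 102.4]
tcp_rot: [-179.6, -0.2, 156.0]
contact_force: [0.5, 0.0, 0.9]
gripper_width: 84.8
```

```bash
python3 - <<'E'
from h import *
w=load('w1.pkl'); print(ray(w,(267,171),123),ray(w,(267,171),118), ray(w,(267,155),86))
o=robot.get_obs();print(o['position'],delta(o,[552,301,94]))
E
```

```text
[547.12320988 303.22767351 123.        ] [548.27821571 302.86248514 118.        ] [541.97364837 306.52345191  86.        ]
[547.25581542 303.93830065 102.4437344 ] [-0.56 -0.07  0.84]
```

Request:
arm_command:
  rows:
    - [[0,0,0],[-0.2,-0.1,0.6],8.5]
    - [[0,0,0],[0,0,0.2],8.5]
    - [[0,0,0],[0,0,0],1.5]
    - [[0,0,0],[0,0,0],1.5]
    - [[0,0,0],[0,0,0],1.5]
    - [[0,0,0],[0,0,0],1.5]
    - [[0,0,0],[0,0,0],1.5]
    - [[0,0,0],[0,0,0],1.5]
  force: 40

```text
t: 3.58
position: [549.7, 302.3, 96.0]
tcp_rot: [-179.7, -0.1, 156.0]
contact_force: [0.5, -1.0, -0.3]
gripper_width: 24.9
```

Request:
arm_command:
  rows:
    - [[0,0,0],[0,0,0],1.5]
    - [[0,0,0],[0,0,-0.5],1.5]
    - [[0,0,0],[0,0,-0.5],1.5]
    - [[0,0,0],[0,0,-1],1.5]
    - [[0,0,0],[0,0,-1.5],1.5]
    - [[0,0,0],[0,0,-1.5],1.5]
    - [[0,0,0],[0,0,-0.5],1.5]
    - [[0,0,0],[0,0,0],1.5]

```text
t: 4.58
position: [550.1, 302.6, 156.0]
tcp_rot: [-179.8, -0.1, 156.0]
contact_force: [0.2, 0.5, -1.1]
gripper_width: 24.8
```

```bash
python3 - <<'E'
from h import *
o=robot.get_obs();print(o['t'],o['position'],o['contact_force'],o['moment'],o['gripper_width'])
print(delta(o,[520,10,150]))
E
```

```text
4.575 [550.05670346 302.6233361  155.9794961 ] [ 0.22002679  0.49066432 -1.11109879] [-0.01394056 -0.01363317 -0.03544238] 24.751984731762587
[ -9.16 -27.95   0.69]
```

Request:
arm_command:
  rows:
    - [[0,0,0],[-0.4,-1.2,0],1.5]
    - [[0,0,0],[-0.8,-2.4,0],1.5]
    - [[0,0,0],[-1,-3.2,0],1.5]
    - [[0,0,0],[-1,-3.2,0],1.5]
    - [[0,0,0],[-1,-3.2,0],1.5]
    - [[0,0,0],[-1,-3.2,0],1.5]
    - [[0,0,0],[-1,-3.2,0],1.5]
    - [[0,0,0],[-1,-3.2,0.5],1.5]
    - [[0,0,0],[-0.8,-2.4,1],1.5]
    - [[0,0,0],[-0.4,-1.2,1.5],1.5]
    - [[0,0,0],[0,0,2],1.5]
    - [[0,0,0],[0,0,2],1.5]
    - [[0,0,0],[0,0,1.5],1.5]
    - [[0,0,0],[0,0,1],1.5]
    - [[0,0,0],[0,0,0.5],1.5]
    - [[0,0,0],[0,0,0],1.5]

```text
t: 6.58
position: [510.0, 7.1, 45.9]
tcp_rot: [-179.5, -0.3, 155.8]
contact_force: [0.4, 0.4, -1.2]
gripper_width: 24.6
```

```bash
python3 - <<'E'
from h import *
c=snap('scene','s1.png'); save(c,'s1.pkl'); o=c['obs'];print(o['t'],o['position'],o['tcp_rot'],o['contact_force'],o['gripper_width'])
t=snap('top','t1.png'); save(t,'t1.pkl')
a=cv2.resize(cv2.imread('pics/s1.png')[60:300,150:450],None,fx=2,fy=2); cv2.imwrite('pics/s1b.png',a)
E
```

```text
6.575 [509.96614981   7.09744245  45.92333003] [-179.49773908   -0.34910599  155.7847921 ] [ 0.43263799  0.38826643 -1.21450609] 24.636358211078466
```

View pics/s1b.png

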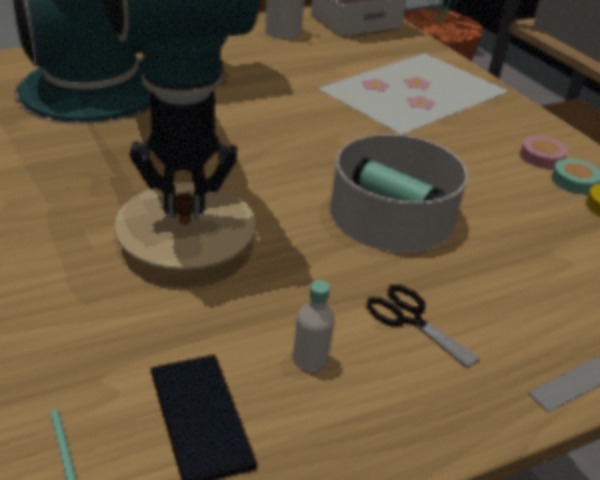

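The lid is held level about 2 cm above the table, and the open canister shows the mint barrel. I'll lower the lid gently and watch the force.

Request:
arm_command:
  rows:
    - [[0.3,0.3,0],[0,0,0.8],1.5]
    - [[0,0,0],[0,0,0.6],1.5]
    - [[0,0,0],[0,0,0.3],1.5]
    - [[0,0,0],[0,0,0.2],1.5]
    - [[0,0,0],[0,0,0.1],1.5]
    - [[0,0,0],[0,0,0],1.5]

```text
t: 7.42
position: [510.5, 6.8, 26.0]
tcp_rot: [-179.2, -0.5, 155.8]
contact_force: [0.0, -0.3, -1.5]
gripper_width: 24.7
```

Request:
arm_command:
  rows:
    - [[-0.7,-0.4,0],[0,0,0.15],1.5]
    - [[0,0,0],[0,0,0.1],1.5]
    - [[0,0,0],[0,0,0.1],1.5]
    - [[0,0,0],[0,0,0],1.5]

```text
t: 7.92
position: [510.8, 6.8, 23.1]
tcp_rot: [180.0, -0.1, 155.8]
contact_force: [-1.0, 0.0, -0.6]
gripper_width: 24.8
```

Request:
arm_command:
  rows:
    - [[0,0,0],[0,0,0.1],1.5]
    - [[0,0,0],[0,0,0.05],1.5]
    - [[0,0,0],[0,0,0],1.5]

```text
t: 8.3
position: [510.9, 6.7, 23.0]
tcp_rot: [-180.0, -0.1, 155.8]
contact_force: [0.4, -0.5, -1.0]
gripper_width: 24.8
```

Request:
arm_command:
  rows:
    - [[0,0,0],[0,0,0.2],1.5]
    - [[0,0,0],[0,0,0.2],1.5]
    - [[0,0,0],[0,0,0],1.5]

```text
t: 8.68
position: [511.2, 6.7, 23.2]
tcp_rot: [-180.0, -0.1, 155.8]
contact_force: [0.3, -0.6, -1.1]
gripper_width: 24.5
```

Request:
arm_command:
  rows:
    - [[0,0,0],[0,0,0],4]
    - [[0,0,0],[0,0,0],6]
    - [[0,0,0],[0,0,0],8.5]
    - [[0,0,0],[0,0,-0.3],8.5]
    - [[0,0,0],[0,0,-1],8.5]
    - [[0,0,0],[0,0,-3],8.5]
    - [[0,0,0],[0,0,-4],8.5]
    - [[0,0,0],[0,0,-4],8.5]
    - [[0,0,0],[0,0,-4],8.5]
    - [[0,0,0],[0,0,-2],8.5]
    - [[0,0,0],[0,0,0],8.5]

```text
t: 10.05
position: [510.9, 6.7, 214.4]
tcp_rot: [180.0, -0.0, 155.8]
contact_force: [0.1, 0.4, -0.3]
gripper_width: 85.0
```

```bash
python3 - <<'E'
from h import *
o=robot.get_obs();print(o['t'],o['position'],o['tcp_rot'],o['contact_force'],o['gripper_width'],o['joints'].round(0))
print(delta(o,[550,301,231]))
a=cv2.imread('pics/t1.png')[170:290,70:230]; cv2.imwrite('pics/t1b.png',cv2.resize(a,None,fx=5,fy=5,interpolation=cv2.INTER_CUBIC))
E
```

```text
10.05 [510.94751187   6.74931643 214.39875719] [ 1.79993234e+02 -1.45950280e-02  1.55777035e+02] [ 0.09031763  0.35589757 -0.31617376] 84.96378751545647 [ -2. -14. 104.   0.  90. -68.]
[ 8.51 28.44 -1.65]
```

View pics/t1b.png

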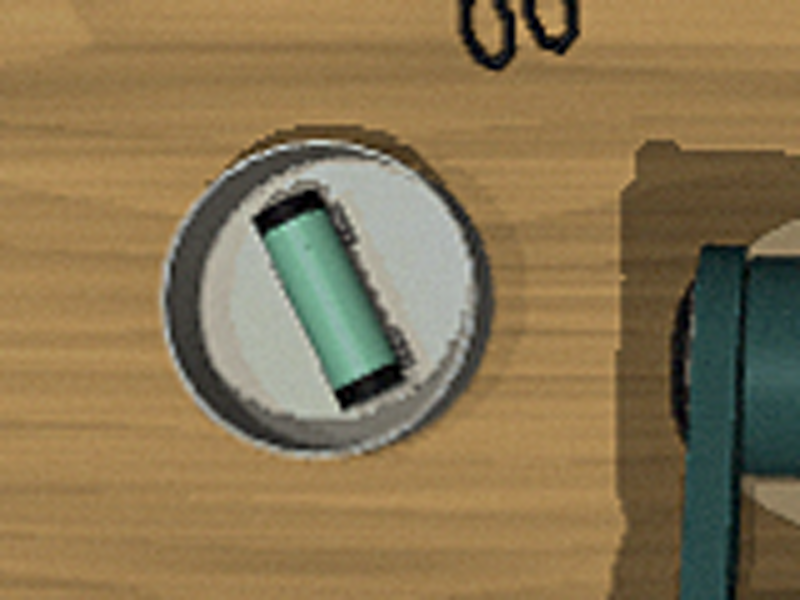

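The crop shows the barrel ends at about (287,205) and (374,390), which gives a yaw near 25°. I'll move over it, turn, and look from close.

Request:
arm_command:
  rows:
    - [[0,0,0],[0.4,1.4,0],8.5]
    - [[0,0,0],[0.9,3.0,-0.2],8.5]
    - [[0,0,0],[0.9,3.0,-0.2],8.5]
    - [[0,0,0],[0.9,3.0,-0.2],8.5]
    - [[0,0,0],[0.9,3.0,-0.2],8.5]
    - [[0,0,0],[0.9,3.0,-0.2],8.5]
    - [[0,0,0],[0.9,3.0,-0.2],8.5]
    - [[0,0,0],[0.9,3.0,0],8.5]
    - [[0,0,0],[0.9,3.0,0],8.5]
    - [[0,0,0],[0.5,1.6,0],8.5]
    - [[0,0,-4],[0,0,0],8.5]
    - [[0,0,-8],[0,0,0],8.5]
    - [[0,0,-8],[0,0,0],8.5]
    - [[0,0,-8],[0,0,0],8.5]
    - [[0,0,-8],[0,0,0],8.5]
    - [[0,0,-8],[0,0,0],8.5]
    - [[0,0,-4],[0,0,0],8.5]
    - [[0,0,0],[0,0,0],8.5]

```text
t: 12.3
position: [539.8, 303.3, 196.9]
tcp_rot: [179.7, -2.1, -154.6]
contact_force: [0.5, 0.6, 0.0]
gripper_width: 84.6
```

```bash
python3 - <<'E'
from h import *
t=load('t1.pkl'); f=lambda u,v,z: ray(t,(70+u/5,170+v/5),z)
A=f(287,205,50);B=f(374,390,50); print(A,B,(A+B)/2,np.degrees(np.arctan2(A[1]-B[1],A[0]-B[0])),np.linalg.norm(A-B))
print('can rim',(f(163,295,80)+f(492,295,80))/2,(f(325,140,80)+f(325,458,80))/2)
w=snap('wrist','w2.png'); save(w,'w2.pkl'); o=w['obs']; print(o['t'],o['position'],o['tcp_rot'],o['joints'].round(0))
E
```

```text
[603.10172287 324.27982616  50.        ] [498.91853762 272.83878522  50.        ] [551.01013025 298.55930569  50.        ] 26.278118991566522 116.1908635836044
can rim [551.37437209 294.15020616  80.        ] [549.68000123 295.2830735   80.        ]
12.3 [539.79258085 303.33120326 196.92057318] [ 179.73830688   -2.06126201 -154.61070433] [ 27.   2.  91.   0.  89. -89.]
```

View pics/w2.png

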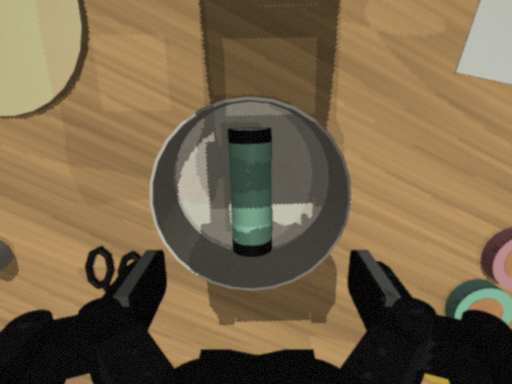

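```bash
python3 - <<'E'
from h import *
w=load('w2.pkl');o=w['obs']
for z in (45,52): 
  A=ray(w,(249.5,128),z);B=ray(w,(252,254),z); print(A,B,(A+B)/2,np.degrees(np.arctan2(A[1]-B[1],A[0]-B[0])),np.linalg.norm(A-B))
C=[]
for u,v in [(152,192),(349,192),(251,98),(251,288)]: C.append(ray(w,(u,v),80))
print('can',np.round(C,0),np.mean(C,0))
# predicted silhouette of model barrel
print(delta(o,[551,299,196]),delta(o,[551,299,140]))
E
```

```text
[495.06021943 274.82331305  45.        ] [609.78851402 331.33623623  45.        ] [552.42436672 303.07977464  45.        ] -153.77604093577102 127.89172007632051
[494.57417713 274.7269164   52.        ] [606.60378472 329.91051894  52.        ] [550.58898093 302.31871767  52.        ] -153.77604093577102 124.88339748262332
can [[578. 221.  80.]
 [505. 375.  80.]
 [471. 265.  80.]
 [626. 338.  80.]] [544.87076204 300.04801556  80.        ]
[-0.83 -0.87  0.06] [-1.03 -0.9   5.65]
```

Request:
arm_command:
  rows:
    - [[0.2,-1,-0.4],[-0.5,-0.4,0],8.5]
    - [[0,-0.9,-0.3],[-0.5,-0.3,1],8.5]
    - [[0,0,0],[0,0,2],8.5]
    - [[0,0,0],[0,0,2],8.5]
    - [[0,0,0],[0,0,2],8.5]
    - [[0,0,0],[0,0,2],8.5]
    - [[0,0,0],[0,0,1],8.5]
    - [[0,0,0],[0,0,0.5],8.5]
    - [[0,0,0],[0,0,0],8.5]

```text
t: 13.48
position: [551.4, 300.7, 81.7]
tcp_rot: [179.9, -0.2, -154.1]
contact_force: [0.9, 0.5, -0.2]
gripper_width: 85.1
```

```bash
python3 - <<'E'
from h import *
o=robot.get_obs(); print(o['t'],o['position'],o['tcp_rot'],o['contact_force'],delta(o,[551,301,27]))
E
```

```text
13.475 [551.37914737 300.70810269  81.6719646 ] [ 179.94706451   -0.21458338 -154.12351598] [ 0.91482395  0.46293823 -0.23143704] [0.   0.04 5.47]
```

Request:
arm_command:
  rows:
    - [[0,0,0],[0,0,1.5],8.5]
    - [[0,0,0],[0,0,1.5],8.5]
    - [[0,0,0],[0,0,1.2],8.5]
    - [[0,0,0],[0,0,0.6],8.5]
    - [[0,0,0],[0,0,0.2],8.5]
    - [[0,0,0],[0,0,0],8.5]
    - [[0,0,0],[0,0,0],3]
    - [[0,0,0],[0,0,0],3]
    - [[0,0,0],[0,0,0],3]
    - [[0,0,0],[0,0,0],3]
    - [[0,0,0],[0,0,0],3]
    - [[0,0,0],[0,0,0],3]
  force: 70

```text
t: 14.98
position: [551.5, 303.0, 31.2]
tcp_rot: [179.7, 0.0, -154.1]
contact_force: [0.2, -0.7, -1.6]
gripper_width: 37.7
```

```bash
python3 - <<'E'
from h import *
o=robot.get_obs(); print(o['t'],o['position'],o['tcp_rot'],o['contact_force'],o['moment'],o['gripper_width'])
E
```

```text
14.975 [551.49694787 302.99162344  31.1859278 ] [ 1.79745731e+02  8.73820998e-03 -1.54099307e+02] [ 0.19507068 -0.7453966  -1.60484342] [ 0.0249824  -0.01405897 -0.0220959 ] 37.709381017065766
```

Request:
arm_command:
  rows:
    - [[0.2,0,0],[0,0,0],6]
    - [[0,0,0],[0,0,0.2],6]
    - [[0,0,0],[0,0,0.3],6]
    - [[0,0,0],[0,0,0.2],6]
    - [[0,0,0],[0,0,0],6]
    - [[0,0,0],[0,0,0],3]
    - [[0,0,0],[0,0,0],3]
    - [[0,0,0],[0,0,0],3]
    - [[0,0,0],[0,0,0],3]
    - [[0,0,0],[0,0,0],3]
  force: 70

```text
t: 16.23
position: [551.6, 303.2, 24.0]
tcp_rot: [179.9, 0.0, -154.1]
contact_force: [-0.5, 1.2, -0.0]
gripper_width: 38.4
```

```bash
python3 - <<'E'
from h import *
o=robot.get_obs(); print(o['t'],o['position'],o['tcp_rot'],o['contact_force'],o['moment'],o['gripper_width'])
E
```

```text
16.225 [551.62194973 303.17756055  24.01057808] [ 1.79941057e+02  3.19634077e-02 -1.54102069e+02] [-0.45301847  1.16488301 -0.03443014] [0.19850995 0.10860914 0.03347508] 38.38175515114918
```

Request:
arm_command:
  rows:
    - [[0,0,0],[0,0,-0.5],3]
    - [[0,0,0],[0,0,-1],3]
    - [[0,0,0],[0,0,-2],3]
    - [[0,0,0],[0,0,-3],3]
    - [[0,0,0],[0,0,-3.5],3]
    - [[0,0,0],[0,0,-3.5],3]
    - [[0,0,0],[0,0,-3],3]
    - [[0,0,0],[0,0,-2],3]
    - [[0,0,0],[0,0,-0.5],3]
    - [[0,0,0],[0,0,0],3]

```text
t: 17.48
position: [551.3, 302.2, 228.5]
tcp_rot: [180.0, 0.3, -154.1]
contact_force: [-0.2, 0.3, -1.8]
gripper_width: 38.2
```

```bash
python3 - <<'E'
from h import *
o=robot.get_obs(); print(o['t'],o['position'],o['tcp_rot'],o['contact_force'],o['moment'],o['gripper_width'],delta(o,[547,-288,210]))
E
```

```text
17.475 [551.29170075 302.21807159 228.47925405] [ 179.98687756    0.26437283 -154.13231652] [-0.21976671  0.27328016 -1.77852083] [-0.03909055  0.0577214   0.04909936] 38.15113051354401 [ 26.15 -52.92   1.72]
```

The barrel is held: 1.8 N down, small moment, width steady. I'll carry it over to the cradle.

Request:
arm_command:
  rows:
    - [[0,0,0],[0.8,-1.6,0],3]
    - [[0,0,0],[1.3,-2.7,0],3]
    - [[0,0,0],[1.8,-3.6,0],3]
    - [[0,0,0],[1.8,-3.6,0],3]
    - [[0,0,0],[1.8,-3.6,0],3]
    - [[0,0,0],[1.8,-3.6,0],3]
    - [[0,0,0],[1.8,-3.6,0],3]
    - [[0,0,0],[1.8,-3.6,0],3]
    - [[0,0,0],[1.8,-3.6,0],3]
    - [[0,0,0],[1.8,-3.6,0],3]
    - [[0,0,0],[1.8,-3.6,0],3]
    - [[0,0,0],[1.8,-3.6,0],3]
    - [[0,0,0],[1.8,-3.6,0],3]
    - [[0,0,0],[1.8,-3.6,0],3]
    - [[0,0,0],[1.4,-2.8,0],3]
    - [[0,0,0],[0.6,-1.2,0],3]
    - [[0,0,3],[0,0,0],3]
    - [[0,0,5],[0,0,0],3]
    - [[0,0,3],[0,0,0],3]
    - [[0,0,0],[0,0,0],3]

```text
t: 19.98
position: [529.2, -301.8, 206.0]
tcp_rot: [179.4, -1.3, -165.7]
contact_force: [-0.1, -0.3, -1.3]
gripper_width: 38.4
```

```bash
python3 - <<'E'
from h import *
w=snap('wrist','w3.png'); save(w,'w3.pkl'); o=w['obs']; print(o['t'],o['position'],o['tcp_rot'],o['contact_force'],o['gripper_width'],o['joints'].round(0))
cv2.imwrite('pics/w3b.png',cv2.resize(cv2.imread('pics/w3.png'),(800,600),interpolation=cv2.INTER_CUBIC))
E
```

```text
19.975 [ 529.19277876 -301.84767258  205.97469459] [ 179.39052766   -1.34038657 -165.673352  ] [-0.14133119 -0.26977746 -1.32853363] 38.42878344947595 [ -32.   -0.   92.   -1.   89. -136.]
```

View pics/w3b.png

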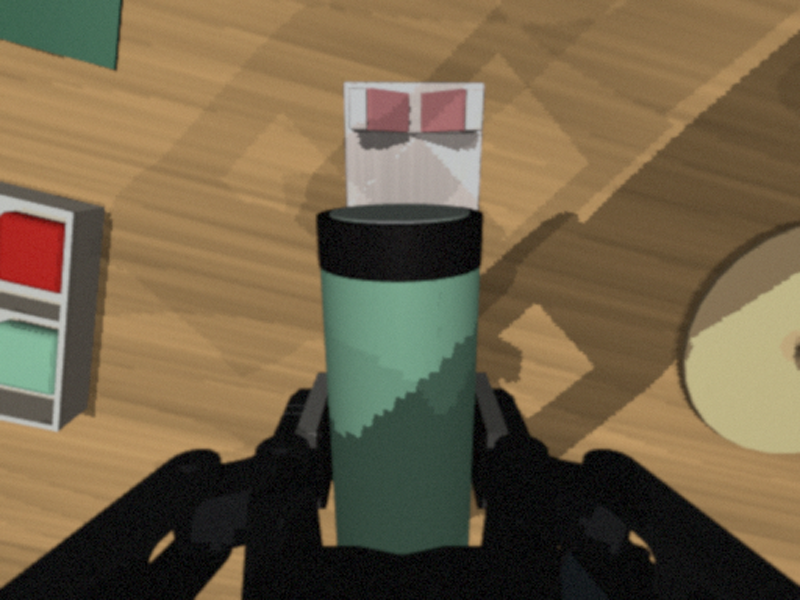

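The near saddle's two pink pads are at (388,110) and (443,110) in the 800x600 picture, but the barrel hides the far saddle. I'll back off about 4 cm and up 3 cm, level the tool, and look again.

Request:
arm_command:
  rows:
    - [[0.3,-0.7,0],[-1,0,-1],3]
    - [[0.3,-0.6,-0.2],[-1.2,0,-1],3]
    - [[0,0,0],[-1.2,0,-1],3]
    - [[0,0,0],[-0.6,0,-0.3],3]
    - [[0,0,0],[0,0,0],3]
    - [[0,0,0],[0,0,0],3]

```text
t: 20.78
position: [571.6, -290.6, 241.2]
tcp_rot: [-180.0, 0.1, -165.2]
contact_force: [-1.3, -0.1, -1.2]
gripper_width: 38.2
```

```bash
python3 - <<'E'
from h import *
w=snap('wrist','w4.png'); save(w,'w4.pkl'); o=w['obs']; print(o['t'],o['position'],o['tcp_rot'],o['contact_force'],o['gripper_width'])
cv2.imwrite('pics/w4b.png',cv2.resize(cv2.imread('pics/w4.png')[0:210,140:400],None,fx=3,fy=3-0.15,interpolation=cv2.INTER_CUBIC)[:, :800])
E
```

```text
20.775 [ 571.63752146 -290.57582041  241.23959796] [-1.79959904e+02  7.84808066e-02 -1.65224240e+02] [-1.28237144 -0.13100868 -1.18582822] 38.17154898024327
```

View pics/w4b.png

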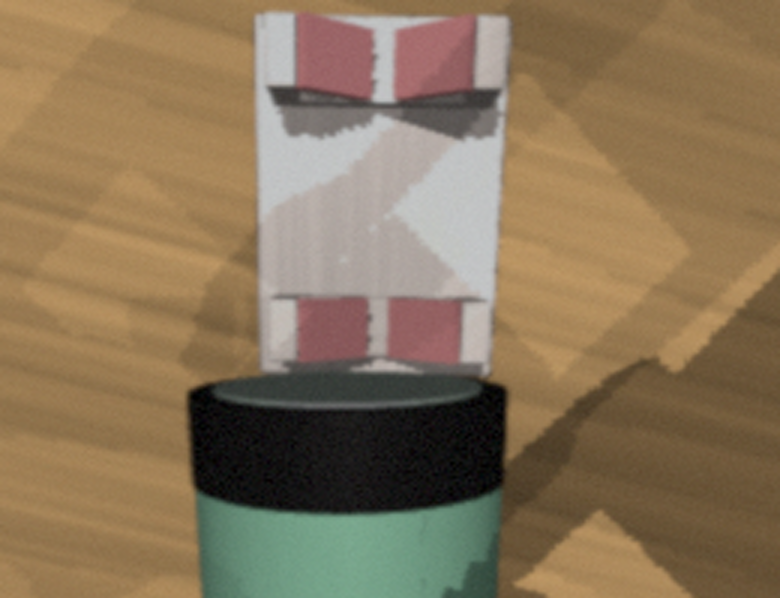

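The crop (3x from x=140, 2.85x vertical) shows both saddles. The midline between the pad pairs is at (388,15), (385,90), (380,297) and (378.5,361), and plate corners are at about (258,14), (509,15), (492,374) and (262,372).

```bash
python3 - <<'E'
from h import *
w=load('w4.pkl');o=w['obs']
f=lambda u,v,z: ray(w,(140+u/3,v/2.85),z)
P=[f(388,14,52),f(385,89,52),f(380,297,52),f(378.5,361,52)]
print(np.round(P,1)); 
for a,b in ((0,3),(1,2)): d=P[b]-P[a]; print((P[a]+P[b])[:2]/2,np.linalg.norm(d),np.degrees(np.arctan2(d[1],d[0])))
for u,v,z in [(258,14,12),(509,15,12),(492,374,12),(262,372,12),(270,89,52),(500,92,52),(270,297,52),(490,300,52)]: print(u,v,f(u,v,z).round(1))
# barrel end centre line: edges of black band and prediction of barrel silhouette
R=Rrpy(o['tcp_rot']); 
for y in (-20,20): 
  for x in (60,40): q=proj(w,o['position']+R@[x,y,-21]); print((q[0]-[140,0])*[3,2.85])
t=load('top0.pkl')
L=np.mean(P,0); th=np.radians(14.8)
E
```

```text
[[ 418.5 -319.9   52. ]
 [ 440.  -314.9   52. ]
 [ 504.7 -298.8   52. ]
 [ 526.5 -293.3   52. ]]
[ 472.4948966  -306.59650932] 111.17186794927612 13.818189646050726
[ 472.36966214 -306.82512509] 66.7414577057708 14.002166067412135
258 14 [ 420.7 -364.5   12. ]
509 15 [ 398.8 -280.3   12. ]
492 374 [ 523.9 -247.2   12. ]
262 372 [ 545.9 -333.7   12. ]
270 89 [ 449.3 -350.1   52. ]
500 92 [ 431.6 -279.5   52. ]
270 297 [ 514.2 -334.7   52. ]
490 300 [ 496.2 -262.5   52. ]
[201.34390624 404.44464398]
[208.27278303 545.57350744]
[512.56292344 404.61065547]
[504.80466675 545.71055371]
```

Request:
arm_command:
  rows:
    - [[0,0,0.4],[1,0.1,0.5],3]
    - [[0,0,0.4],[1.7,0.2,1.5],3]
    - [[0,0,0],[2,0.2,2],3]
    - [[0,0,0],[2,0.2,2],3]
    - [[0,0,0],[1.7,0.2,2],3]
    - [[0,0,0],[1.0,0.1,2],3]
    - [[0,0,0],[0.5,0.1,1.5],3]
    - [[0,0,0],[0,0,1],3]
    - [[0,0,0],[0,0,0.3],3]
    - [[0,0,0],[0,0,0],3]

```text
t: 22.08
position: [464.7, -304.7, 106.3]
tcp_rot: [-180.0, 0.0, -166.3]
contact_force: [-0.3, -0.0, 0.0]
gripper_width: 38.4
```

```bash
python3 - <<'E'
from h import *
o=robot.get_obs(); print(o['t'],o['position'],o['tcp_rot'],o['contact_force'],o['gripper_width'],delta(o,[472.1,-305.7,60]))
E
```

```text
22.075 [ 464.74936635 -304.72932467  106.34408312] [-1.79992722e+02  8.29744772e-03 -1.66303384e+02] [-0.26182234 -0.04691587  0.01018593] 38.4202023743804 [-0.69 -0.27  4.63]
```

Request:
arm_command:
  rows:
    - [[0,0,-0.2],[-0.3,-0.1,0.8],3]
    - [[0,0,-0.1],[-0.3,-0.1,1.2],3]
    - [[0,0,0],[-0.1,0,1.2],3]
    - [[0,0,0],[0,0,0.8],3]
    - [[0,0,0],[0,0,0.3],3]
    - [[0,0,0],[0,0,0],3]

```text
t: 22.82
position: [473.2, -304.9, 60.5]
tcp_rot: [-180.0, 0.0, -165.9]
contact_force: [-0.1, 0.6, -0.4]
gripper_width: 38.5
```

```bash
python3 - <<'E'
from h import *
w=snap('wrist','w5.png'); s=snap('scene','s5.png'); save(w,'w5.pkl'); o=w['obs']
print(o['t'],o['position'],o['tcp_rot'],o['contact_force'],o['gripper_width'],delta(o,[472.1,-305.7,40]))
a=cv2.resize(cv2.imread('pics/s5.png')[120:240,60:200],None,fx=4,fy=4,interpolation=cv2.INTER_CUBIC)
b=cv2.imread('pics/w5.png')[:, 120:392]; b=cv2.resize(b,None,fx=480/384,fy=480/384)
cv2.imwrite('pics/c5.png',np.hstack([a,b])[:, :900] if a.shape[1]+b.shape[1]<=800 else cv2.resize(np.hstack([a,b]),(800,int(480*800/(a.shape[1]+b.shape[1])))))
E
```

```text
22.825 [ 473.21032796 -304.9468034    60.47089119] [-1.79987476e+02  1.51319993e-02 -1.65942832e+02] [-0.11214536  0.62236692 -0.36920442] 38.47300737634765 [ 0.13 -0.05  2.05]
```

View pics/c5.png

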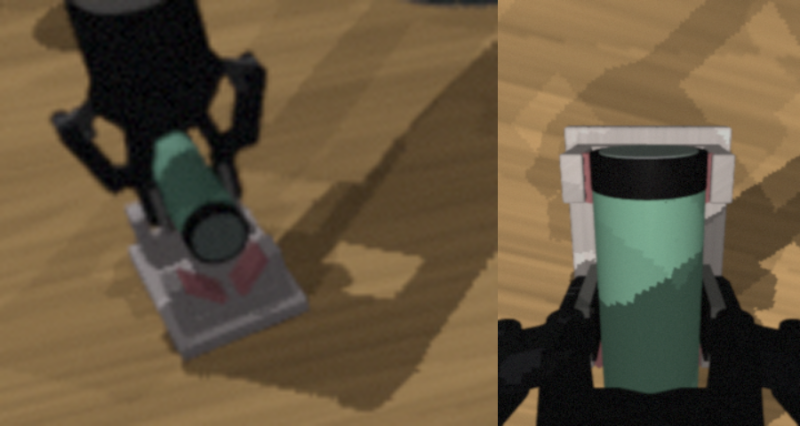

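The barrel hangs over the V and is aligned with it: barrel end midpoint column 649, saddle midpoint 647.5. I'll lower it slowly.

Request:
arm_command:
  rows:
    - [[0,0,0],[0.1,0,0.7],3]
    - [[0,0,0],[0,0,0.7],3]
    - [[0,0,0],[0,0,0.5],3]
    - [[0,0,0],[0,0,0.2],3]
    - [[0,0,0],[0,0,0.1],3]
    - [[0,0,0],[0,0,0],3]
  force: 80

```text
t: 23.68
position: [472.4, -305.5, 37.8]
tcp_rot: [-179.9, 0.1, -166.0]
contact_force: [-0.4, -0.7, -0.5]
gripper_width: 38.1
```

```bash
python3 - <<'E'
from h import *
o=robot.get_obs(); print(o['t'],o['position'],o['tcp_rot'],o['contact_force'],o['moment'],o['gripper_width'],delta(o,[472.1,-305.7,34]))
E
```

```text
23.675 [ 472.43451295 -305.480641     37.82590717] [-1.79928987e+02  6.55750099e-02 -1.65953011e+02] [-0.36506221 -0.73926126 -0.46407293] [-0.00203754 -0.03479484 -0.01563498] 38.119275759202594 [ 0.04 -0.01  0.38]
```

Request:
arm_command:
  rows:
    - [[0,0,0],[0,0,0.2],3]
    - [[0,0,0],[0,0,0.2],3]
  force: 80

```text
t: 23.92
position: [472.8, -305.9, 34.4]
tcp_rot: [-179.9, 0.1, -166.0]
contact_force: [-3.0, -1.9, 9.2]
gripper_width: 38.1
```

```bash
python3 - <<'E'
from h import *
o=robot.get_obs(); print(o['t'],o['position'],o['tcp_rot'],o['contact_force'],o['moment'],o['gripper_width'])
E
```

```text
23.925 [ 472.82055618 -305.90954934   34.4498884 ] [-1.79852370e+02  1.08029194e-01 -1.65951741e+02] [-3.03048943 -1.90041768  9.16471518] [-0.11648493  0.35451483 -0.11754779] 38.052651336856506
```

Request:
arm_command:
  rows:
    - [[0,0,0],[0,0,0.1],3]
    - [[0,0,0],[0,0,0.1],3]
  force: 90

```text
t: 24.18
position: [473.0, -306.2, 34.2]
tcp_rot: [-179.8, 0.1, -166.0]
contact_force: [-7.8, 4.8, 12.4]
gripper_width: 37.5
```

```bash
python3 - <<'E'
from h import *
o=robot.get_obs(); print(o['t'],o['position'],o['tcp_rot'],o['contact_force'],o['moment'],o['gripper_width'])
E
```

```text
24.175 [ 473.04382017 -306.21846874   34.15409725] [-1.79824157e+02  1.37738862e-01 -1.66006214e+02] [-7.7966158   4.75823262 12.40708233] [ 0.87044924  1.03143259 -0.59077042] 37.49765137624314
```

Request:
arm_command:
  rows:
    - [[0,0,0],[0,0,0],3]
    - [[0,0,0],[0,0,0],3]

```text
t: 24.42
position: [473.1, -306.3, 34.5]
tcp_rot: [-179.8, 0.2, -166.0]
contact_force: [0.5, 0.3, -0.7]
gripper_width: 38.4
```

```bash
cat > st.py <<'E'
from h import *
for i in range(1):
    o=robot.get_obs(); f=o['contact_force']; c,s=np.cos(np.radians(14)),np.sin(np.radians(14))
    print(o['t'],o['position'],o['tcp_rot'],'F cradle xyz',np.round([f[0]*c+f[1]*s,-f[0]*s+f[1]*c,f[2]],1),o['moment'].round(2),o['gripper_width'])
E
python3 st.py
```

```text
24.425 [ 473.10083312 -306.26131834   34.47553561] [-1.79811773e+02  1.54041853e-01 -1.66017616e+02] F cradle xyz [ 0.6  0.2 -0.7] [ 0.02  0.1  -0.04] 38.427207926669475
```

Request:
arm_command:
  rows:
    - [[0,0,0],[0,0,0.15],3]

```text
t: 24.55
position: [473.4, -306.5, 34.0]
tcp_rot: [-179.8, 0.2, -166.0]
contact_force: [-10.4, 7.5, 26.5]
gripper_width: 37.6
```

```bash
python3 - <<'E'
import st
from h import *
for i in range(10):
    vision.camera('scene')
    if i%3==0: exec(open('st.py').read())
E
```

```text
24.55 [ 473.36216899 -306.5079914    34.02445705] [-1.79779997e+02  1.74781881e-01 -1.66035632e+02] F cradle xyz [-8.3  9.7 26.5] [ 1.1   1.75 -0.52] 37.55550662639556
24.6 [ 473.32727096 -306.47461806   34.09629101] [-1.79787928e+02  1.72277193e-01 -1.66038219e+02] F cradle xyz [-5.3  4.6 14.2] [ 0.54  1.   -0.53] 38.24256586418878
24.75 [ 473.31591654 -306.45628001   34.08907855] [-1.79785645e+02  1.76434196e-01 -1.66040834e+02] F cradle xyz [-4.7  5.5 13.8] [ 0.63  1.14 -0.52] 37.93828108997596
24.9 [ 473.35028874 -306.48638609   34.13112068] [-179.77858365    0.18048043 -166.03988687] F cradle xyz [-4.4  5.6 14. ] [ 0.59  1.04 -0.47] 37.71289679268444
25.05 [ 473.32958178 -306.479387     34.09527967] [-1.79780074e+02  1.79720675e-01 -1.66038969e+02] F cradle xyz [-5.7  5.2 14.3] [ 0.58  1.02 -0.47] 37.835171660307495
```

Request:
arm_command:
  rows:
    - [[0,0,0],[0,0,0],3]
    - [[0,0,0],[0,0,0],3]
    - [[0,0,0],[0.05,0.05,0.18],3]

```text
t: 25.42
position: [473.4, -306.5, 34.0]
tcp_rot: [-179.7, 0.3, -166.1]
contact_force: [-6.9, 4.6, 30.0]
gripper_width: 38.0
```

```bash
python3 - <<'E'
import st
from h import *
for i in range(6):
    vision.camera('scene')
    if i%2==1: exec(open('st.py').read())
E
```

```text
25.425 [ 473.37571742 -306.50809981   34.00313148] [-179.70796438    0.25212717 -166.06406716] F cradle xyz [-5.5  6.2 30. ] [ 0.76  1.05 -0.46] 37.99382254949945
25.525 [ 473.36280881 -306.50580421   34.09918834] [-179.70328564    0.25683345 -166.06666148] F cradle xyz [-3.2  4.  17.1] [ 0.57  0.82 -0.46] 37.89218592691034
25.625 [ 473.36850499 -306.48408668   34.08409267] [-179.70544302    0.25624094 -166.06243954] F cradle xyz [-3.4  4.3 17.1] [ 0.58  0.78 -0.41] 38.035557537570426
25.725 [ 473.37399321 -306.50075277   34.08699782] [-179.70483654    0.25628009 -166.06409246] F cradle xyz [-3.5  4.9 18.4] [ 0.55  0.77 -0.47] 37.698186143421935
```

Request:
arm_command:
  rows:
    - [[0,0,0],[0,0,0],3]
    - [[0,0,0],[0,0,0],3]
    - [[-0.2,0.2,0],[0.1,0.11,0.19],3]

```text
t: 26.1
position: [473.4, -306.4, 34.1]
tcp_rot: [-179.8, 0.2, -166.1]
contact_force: [0.7, 0.8, 26.8]
gripper_width: 37.9
```

```bash
python3 - <<'E'
import st
from h import *
for i in range(8):
    vision.camera('scene')
    if i%2==1: exec(open('st.py').read())
E
```

```text
26.1 [ 473.3577039  -306.43161698   34.08802748] [-179.75074504    0.19604744 -166.0672653 ] F cradle xyz [ 0.9  0.7 26.8] [ 0.02  0.   -0.3 ] 37.858056883683496
26.2 [ 473.35261371 -306.46034491   34.15345494] [-179.74971751    0.19376139 -166.0702707 ] F cradle xyz [-0.8  1.3 15.7] [ 0.11  0.1  -0.29] 37.83798078507626
26.3 [ 473.37695294 -306.43693275   34.14295594] [-179.74873491    0.19978787 -166.06827588] F cradle xyz [ 0.1  1.  15.8] [ 0.15  0.05 -0.32] 37.998745006424464
26.4 [ 473.37817874 -306.44261915   34.14752837] [-179.74867317    0.19955692 -166.06946745] F cradle xyz [ 0.4  2.2 17. ] [ 0.07  0.1  -0.3 ] 38.300900853264224
26.5 [ 473.36760174 -306.45472851   34.16032373] [-179.74894083    0.2003959  -166.07258022] F cradle xyz [ 0.3  1.  16.9] [ 0.11  0.11 -0.31] 37.98903889072384
```

Balanced now: about 16.5 N down plus the barrel's weight, with side forces around 1 N. One last visual check.

```bash
python3 - <<'E'
from h import *
w=snap('wrist','w6.png'); s=snap('scene','s6.png')
a=cv2.resize(cv2.imread('pics/s6.png')[90:340,50:470],(504,300),interpolation=cv2.INTER_CUBIC)
z=cv2.resize(cv2.imread('pics/s6.png')[140:240,70:238],(504,300),interpolation=cv2.INTER_CUBIC)
b=cv2.resize(cv2.imread('pics/w6.png')[:, 140:372],None,fx=1.25,fy=600/384)
cv2.imwrite('pics/c6.png',np.hstack([np.vstack([a,z]),b]))
R=Rrpy(w['obs']['tcp_rot']); p=w['obs']['position']
exec(open('st.py').read())
E
```

```text
26.6 [ 473.38186188 -306.44555544   34.14061099] [-179.74669291    0.19917809 -166.06673056] F cradle xyz [ 0.6  0.7 16.8] [ 0.12  0.06 -0.29] 38.01527896416283
```

View pics/c6.png

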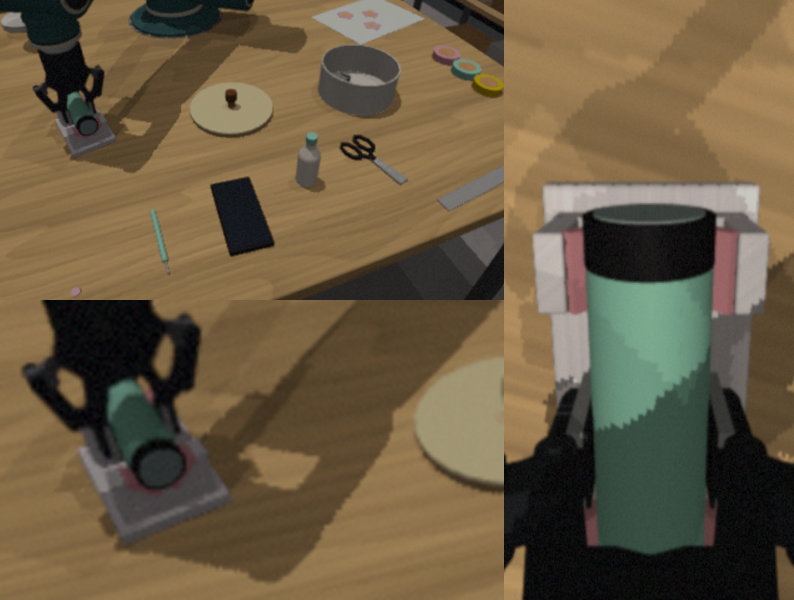

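```bash
python3 - <<'E'
from h import *
print(robot.finish_job())
exec(open('st.py').read())
E
```

```text
the job is handed in; nothing more can be done
None
the job is handed in; nothing more can be done
```

I lifted the lid off by its knob and set it flat on the table at about (511, 7). I then took out the barrel, laid it in the V-cradle across both saddles, and handed the job in at about 26.6 s while still gripping and pressing it down.

**Last force readings:** 16.8 N downward, steady over 0.4 s. With the barrel's weight that is about 18 N on the pads. The side forces were 0.6 N and 0.7 N, so both flanks carry nearly equal load. The grip was 90 N with a steady opening of about 38 mm. Each new push briefly peaked at about 27 to 30 N before settling.

**Last pictures:** the barrel sits in both saddles with pink showing on both sides, the lid lies flat, and the glue bottle, phone, scissors and stylus look unmoved by eye.

**Where checks disagreed:**
- **Pressing:** my first presses loaded the right flank more, with 5 to 10 N of side force. I corrected that with shifts of about 1 mm.
- **Lengthwise centring:** it is known only to about 1 to 2 mm. The tool sits 1 mm off the measured cradle centre, and the picture hinted at a similar offset of the barrel in the grip the other way.
- **Barrel position in the canister:** the top and wrist cameras differed by about 4 mm across the barrel's pick position. The wrist view proved right.

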